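Slide a carton between the guide rails onto the check scale

ROBOT

A 6-joint arm with a two-finger parallel gripper is mounted at the origin on the work surface. World frame = base frame: x ahead of the robot, y to its left, z up, the work surface at z = 0. Lengths are in m, angles in rad, forces in N, time in s.
With the tool pointing down it reaches from about 0.35 to 0.85 m from the base axis. Payload 8.1 kg.
Tool frame: the origin (TCP) lies midway between the tips of the shut fingers; the grasp point (between the pads) lies 19 mm behind it; z points along the fingers, y is the direction in which the jaws open and shut (so a half turn about z gives the same grasp; the last joint's range is limited). The gripper opens to 93 mm and grips with 3 to 60 N. Pads are 15 mm wide; open, the fingers measure 128 mm over their backs; the gripper's body (75 mm by 188 mm) begins 65 mm behind the grasp point.
Start: joints at [-1.207, 0.13, 1.488, -0, 1.523, -0.085], TCP at [0.26, -0.541, 0.219] pointing down, gripper open.
Joint ranges: [-2.96, 2.96], [-0.89, 2.26], [0.02, 2.5], [-1.34, 4.48], [0, 2.73], [-2.66, 2.66]. Speed limits (rad/s): [2.39, 2.39, 2.79, 3.14, 3.14, 3.14].

INTERFACE

Orientations are given as a rotation vector (axis times angle).
In Python, from plant import robot gives the robot as it stands. The module is installed in compiled form; this text tells all that it offers.
- The arm moves only by the shell command python3 -m pendant 'ROWS' [FORCE]. ROWS is JSON, a list of rows, each an object with "translation": the shift along the tool's x, y, z in mm, a list of three; "twist": the turn, a rotation vector about the tool's x, y, z in rad, a list of three; "grip": the opening, from -1 (shut) to 1 (fully open). A call has exactly 10 rows; each row shifts and turns the pose as measured when the row begins, along the tool's axes as they then stand; what a row does not reach is not made up. A row lasts 1/10 s, in which the tool goes at most 50 mm and 8.59 degrees, less where a joint would pass 70% of its speed; a pose out of reach is approached as far as the arm can. A call is refused whole if a number of a shift passes 50 or a number of a turn 0.15, either way. A call with a gripper value outside its range is refused whole. The fingers move at their own pace and stop on an object; FORCE is the grip in N (left out, the last holds). Time passes only in rows, so rows that do not move let the fingers close, or fill a call up. It gives the time, the measured TCP pose, the force and the opening at its end, in the units of the state.
- robot.read_state(): the state, without advancing time (a new reading comes with each control period).
- robot.read_camera(name): name is "scene" or "side" or "wrist"; returns (picture, depth): 400x640x3 uint8, red, green, blue; 400x640 float32, m along the optical axis (not along the pixel's ray), 0 where there is no reading.
- robot.camera_info(name): a dict with "vertical_fov" (degrees; the focal length in pixels is half the picture's height over the tangent of half this angle, whatever the lens; pixels are square), "cx", "cy" (the principal point, pixels), "cam_to_world" (4x4, takes a point from camera to world coordinates). Camera axes: x right, y up, looking along -z (the intrinsics and any distortion apply to the point x, -y, -z); pixel columns grow to the right and rows downward; lengths in m; the calibration is good to about 2 mm. A picture is of the moment at which its call begins: read the wrist's pose just before it. camera_info takes no time and is no camera call; for the wrist camera it gives the pose at the moment of the call.
- robot.close_job(): hands the job in, once; it reports no verdict.
The state is a dict: "t": time; "q": joint angles; "dq": joint speeds; "joint_torque": joint torques, N m; "tool_pos": TCP position; "orientation": TCP orientation; "force": force on the tool from outside, world axes, zero at the start; "wrist_torque": the same for the moment, N m; "opening": finger opening in m.
Only numpy, scipy, OpenCV 4.12 (cv2) and the standard library are available. Lean on these libraries where they do the work, as an engineer would, in place of code of your own. Each camera call takes 0.05 s, during which the arm holds its last target. There are 200 camera calls.

TASK

A closed carton of nuts stands askew on the infeed plate of the slide-over check scale. Without pinching or lifting it, square it up and push it gently with the fingers, in through the open mouth and along the lane between the two guide rails, until it stands wholly on the weighing platter, then leave it there. A touched rail makes a false weight, so neither the carton nor the gripper may touch either rail at any time; leave the bowl, the jar and the cup where they stand.

Things in the scene. Friction and masses are not known exactly. Their poses are not given: they have to be found in the camera images.
- carton: closed brown cardboard box, paper tape along its top, 66 mm wide (its x), 110 mm long (its y), 48 mm high, about 0.25 kg; origin at the centre of its underside. It starts loose on the infeed plate before the lane's mouth, off the lane's axis and turned by up to 30 degrees; its long side goes along the lane, its +y end first
- scale: fixed steel check scale on short legs; origin on the table under the lane's axis, z up, +y = the carton's travel, x = across the lane (0 = lane's axis). Infeed plate: x -130 to 130, y -320 to 20 mm, flat top 70 mm above the table. Outfeed plate: y 206 to 276, top 66 mm. A column with a blank indicator head, 160 mm high, 130 mm wide along y, stands at x = 155, y = 290 mm
- platter: the weighing platter, a fixed flat plate 160 mm (x, across) by 180 mm (y, along the lane) by 10 mm thick, at scale's y = 23 to 203 mm; origin at the centre of its underside. Its top is 68 mm above the table: a 2 mm step down from the infeed plate, across a 3 mm gap
- guide_rails: two fixed 12 mm round steel bars; origin and axes as the scale's. Bar centres at x = -48 and 48 mm (84 mm clear between), 94 mm above the table (18 to 30 mm above the infeed plate), from y = -80 to 262 mm; from y = -80 back to -112 mm they flare out to x = -70 and 70. Held from outside by clamp posts at x = -82 and 82, y = -45 and 245 mm, 108 mm above the table
- lane_mouth (a point): point on the lane's axis at infeed plate level where the straight lane begins (scale's y = -80 mm); axes as the scale's
- platter_mid (a point): centre of the platter's top surface, on the lane's axis (scale's y = 113 mm); axes as the scale's. The platter is 180 mm long along the lane
- bowl: bystander: red plastic bowl with some kernels, 100 mm across, 45 mm high; origin at the centre of its underside, on the table beyond the lane
- jar: bystander: clear jar with a lid, 60 mm across, 85 mm high; origin at the centre of its underside, on the table beyond the lane
- cup: bystander: steel cup, 70 mm across, 75 mm high; origin at the centre of its underside, on the table beyond the lane
Mind the look-alikes: they are no part of the job. Leave any purple look-alike of the carton alone.

How it is judged:
By the outcome, as a careful person would: the job done as asked, in the order asked, and still so for the second after the job is handed in, with the robot touching nothing.
It also fails if it takes over 64 s, if anything falls off the work surface, if the arm or the gripper's body presses on something with over 40 N, if the wrist force passes 120 N, or if a joint passes its speed limit or range.

## Working session

There is one attempt and no reset: what is moved stays moved. The work goes in short steps, Python scripts to look and compute and a shell command to move; the robot and the scene stay as the last step left them, time stands still between calls to the robot, and variables do not carry over. Pictures are saved under pics/ and viewed, about 8 in all and at most 12, crops included, and the job is handed in when it is done.

```bash
mkdir -p pics
cat > h.py <<'E'
import numpy as np, cv2
from plant import robot
from scipy.spatial.transform import Rotation as R
def snap(n,f):
    i=robot.camera_info(n); p,d=robot.read_camera(n)
    cv2.imwrite(f'pics/{f}.png',p[:,:,::-1]); np.savez(f'pics/{f}.npz',p=p,d=d,M=np.array(i['cam_to_world']),fov=i['vertical_fov'],cx=i['cx'],cy=i['cy'])
    return i
def load(f): return np.load(f'pics/{f}.npz')
def world(f,u,v,z=None):
    a=load(f); F=200/np.tan(np.radians(float(a['fov']))/2); M=a['M']
    r=np.array([(u-float(a['cx']))/F,-(v-float(a['cy']))/F,-1.])
    if z is None:
        d=float(a['d'][int(round(v)),int(round(u))]); return (M@np.r_[r*d,1])[:3]
    w=M[:3,:3]@r; return M[:3,3]+w*(z-M[2,3])/w[2]
def cloud(f):
    a=load(f); F=200/np.tan(np.radians(float(a['fov']))/2); M=a['M'];d=a['d']
    v,u=np.mgrid[:400,:640]
    P=np.stack([(u-float(a['cx']))/F*d,-(v-float(a['cy']))/F*d,-d],-1)@M[:3,:3].T+M[:3,3]
    P[d==0]=np.nan; return P,a['p']
E
python3 - <<'E'
from h import *
for n in("scene","side"):
    i=snap(n,n+'0'); print({k:(np.round(v,3).tolist() if k=='cam_to_world' else v) for k,v in i.items()})
s=robot.read_state(); print(s['t'],s['tool_pos'],s['orientation'],s['opening'])
a=cv2.imread('pics/scene0.png');b=cv2.imread('pics/side0.png')
E
```

```text
{'vertical_fov': 50.334218088419085, 'cx': 319.6441551683984, 'cy': 194.9093052690102, 'cam_to_world': [[-0.277, -0.526, 0.804, 1.505], [0.961, -0.148, 0.234, 0.187], [-0.005, 0.838, 0.546, 0.713], [0.0, 0.0, 0.0, 1.0]]}
{'vertical_fov': 56.49521605097582, 'cx': 326.07661547537236, 'cy': 200.80908679758355, 'cam_to_world': [[-0.985, 0.127, -0.119, 0.498], [-0.173, -0.777, 0.605, 0.477], [-0.016, 0.616, 0.787, 0.812], [0.0, 0.0, 0.0, 1.0]]}
0.1 [ 0.26016868 -0.54010751  0.21770178] [-3.06127878e+00 -6.98687844e-01  3.52268058e-04] 0.09273583081305108
```

View pics/scene0.png

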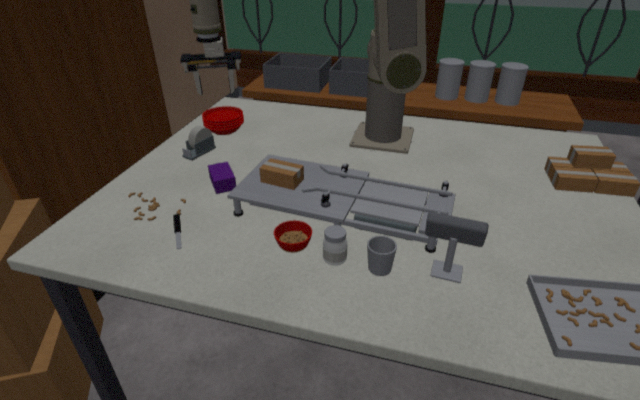

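View pics/side0.png

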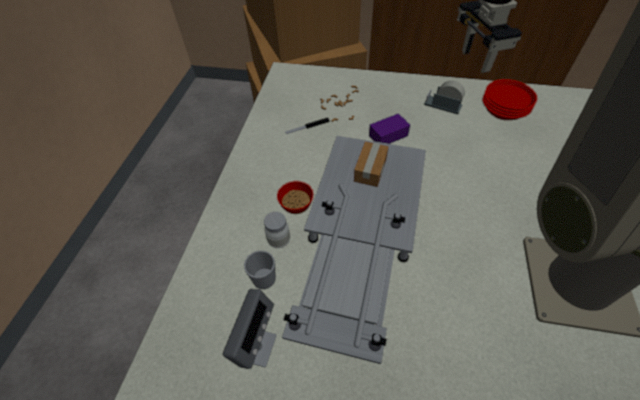

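The brown carton on the infeed plate is at scene (282,173) / side (371,163). Its look-alikes are the purple box at scene (222,178) and the stacked cartons at (595,170). The plain brown one on the infeed plate is the target. Next I'll enlarge it.

Run:
```python
from h import *
a=cv2.imread('pics/side0.png')[130:365,270:440]
cv2.imwrite('pics/c1.png',cv2.resize(a[:130],None,fx=4.6,fy=4.6,interpolation=cv2.INTER_CUBIC))
P,p=cloud('side0')
# carton top
z=P[...,2]; print('carton px z',P[150:180:6,371].round(3).tolist())
print('plate z',P[230,360],P[150,345],P[280,345])
for n,u,v in [('pm',397,216),('pp',328,205),('qp',292,319),('qm',377,339)]: print(n,world('side0',u,v,.108).round(4),P[v,u].round(3))
m=(z>.110)&(z<.130)&(np.abs(np.mgrid[:400,:640][1]-371)<25)&(np.abs(np.mgrid[:400,:640][0]-163)<30)
r=cv2.minAreaRect((P[m][:,:2]*1000).astype(np.float32)); print(m.sum(),r,P[m][:,2].mean())
```

```text
carton px z [[0.515, -0.243, 0.118], [0.512, -0.219, 0.119], [0.51, -0.197, 0.12], [0.508, -0.177, 0.119], [0.506, -0.162, 0.114]]
plate z [ 0.51465955 -0.01739634  0.07189608] [ 0.58838494 -0.28043628  0.07071152] [0.53147185 0.11561687 0.07005313]
pm [ 0.4338 -0.0458  0.108 ] [ 0.434 -0.046  0.108]
pp [ 0.5973 -0.0517  0.108 ] [ 0.598 -0.055  0.103]
qp [0.6188 0.232  0.108 ] [0.619 0.231 0.106]
qm [0.4542 0.2424 0.108 ] [0.454 0.242 0.108]
831 ((510.2816467285156, -217.37393188476562), (114.47576141357422, 66.4273452758789), 81.80225372314453) 0.11772303702730634
```

View pics/c1.png

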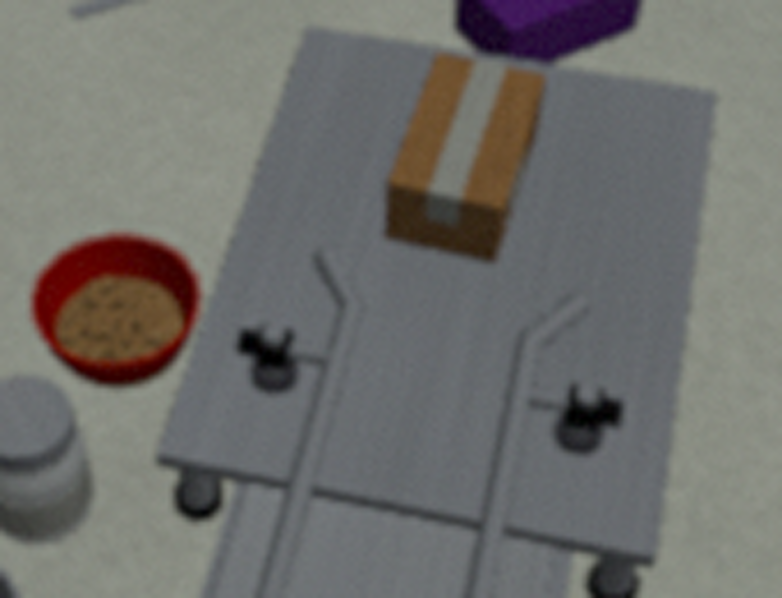

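```bash
cat >> h.py <<'E'
def goto(x,y,z,yaw=None):
    """print tool-frame shift (mm) and twist to place TCP at world xyz with tool x at world yaw(deg), pointing down"""
    s=robot.read_state(); Rt=R.from_rotvec(s['orientation']); d=Rt.inv().apply(np.array([x,y,z])-s['tool_pos'])*1000
    cur=Rt.as_matrix(); cy=np.degrees(np.arctan2(cur[1,0],cur[0,0])); yaw=cy if yaw is None else yaw
    a=np.radians(yaw); T=np.array([[np.cos(a),np.sin(a),0],[np.sin(a),-np.cos(a),0],[0,0,-1]])
    print('t',round(s['t'],2),'tcp',np.round(s['tool_pos'],4),'yaw',round(cy,2),'q6',round(s['q'][5],2),'F',np.round(s['force'],1),'open',round(s['opening'],4))
    print(' shift',d.round(1),'twist',(Rt.inv()*R.from_matrix(T)).as_rotvec().round(4))
E
python3 - <<'E'
from h import *
goto(.5,-.2,.33); goto(.5,-.2,.33,-4-180); goto(.5,-.2,.33,-94)
P,p=cloud('side0'); z=P[...,2]
u,v=np.mgrid[:400,:640][1],np.mgrid[:400,:640][0]
print(robot.camera_info('wrist')['cam_to_world'].round(3), robot.camera_info('wrist')['vertical_fov'])
E
```

```text
t 0.1 tcp [ 0.2602 -0.5401  0.2177] yaw 25.71 q6 -0.09 F [0.5 0.3 0.3] open 0.0927
 shift [ 363.7 -202.6 -111.9] twist [-0.0016 -0.0001  0.    ]
t 0.1 tcp [ 0.2602 -0.5401  0.2177] yaw 25.71 q6 -0.09 F [0.5 0.3 0.3] open 0.0927
 shift [ 363.7 -202.6 -111.9] twist [-4.000e-04 -2.200e-03 -2.623e+00]
t 0.1 tcp [ 0.2602 -0.5401  0.2177] yaw 25.71 q6 -0.09 F [0.5 0.3 0.3] open 0.0927
 shift [ 363.7 -202.6 -111.9] twist [-1.1000e-03  1.6000e-03  2.0894e+00]
[[ 0.434  0.87   0.232  0.325]
 [-0.901  0.42   0.11  -0.51 ]
 [-0.001 -0.257  0.966  0.383]
 [ 0.     0.     0.     1.   ]] 65.85785740927977
```

```bash
r='{"translation":[43,-21,-12],"twist":[0,0,0],"grip":1}'; python3 -m pendant '[{"translation":[40,-20,-15],"twist":[0,0,0],"grip":1},{"translation":[40,-20,-15],"twist":[0,0,0],"grip":1},{"translation":[40,-20,-15],"twist":[0,0,0],"grip":1},{"translation":[40,-20,-15],"twist":[0,0,0],"grip":1},{"translation":[40,-20,-15],"twist":[0,0,0],"grip":1},{"translation":[40,-20,-15],"twist":[0,0,0],"grip":0},{"translation":[40,-20,-15],"twist":[0,0,0],"grip":0},{"translation":[40,-20,-15],"twist":[0,0,0],"grip":0},{"translation":[40,-20,0],"twist":[0,0,0],"grip":0},{"translation":[20,-10,0],"twist":[0,0,0],"grip":0}]'
python3 -c "
from h import *
goto(.53,-.17,.33,-4)"
```

```text
t: 1.1
tool_pos: [0.526, -0.1926, 0.3372]
orientation: [-3.054, -0.684, 0.005]
force: [0.6, -0.9, 0.4]
opening: 0.058
t 1.1 tcp [ 0.526  -0.1926  0.3372] yaw 25.24 q6 0.68 F [ 0.6 -0.9  0.4] open 0.058
 shift [ 13.2 -18.7   7.4] twist [-0.012   0.0034  0.5104]
```

```bash
python3 -m pendant '[{"translation":[13,-19,7],"twist":[0,0,0.13],"grip":0},{"translation":[0,0,0],"twist":[0,0,0.13],"grip":0},{"translation":[0,0,0],"twist":[0,0,0.13],"grip":0},{"translation":[0,0,0],"twist":[0,0,0.12],"grip":0},{"translation":[0,0,0],"twist":[0,0,0],"grip":0},{"translation":[0,0,0],"twist":[0,0,0],"grip":0},{"translation":[0,0,0],"twist":[0,0,0],"grip":0},{"translation":[0,0,0],"twist":[0,0,0],"grip":0},{"translation":[0,0,0],"twist":[0,0,0],"grip":0},{"translation":[0,0,0],"twist":[0,0,0],"grip":0}]'
python3 -c "
from h import *
goto(.53,-.17,.33,-4); snap('wrist','w1')"
```

```text
t: 2.1
tool_pos: [0.5311, -0.1636, 0.3269]
orientation: [-3.126, 0.11, 0.017]
force: [-0.0, 0.3, 0.4]
opening: 0.0468
t 2.1 tcp [ 0.5311 -0.1636  0.3269] yaw -4.04 q6 1.25 F [-0.   0.3  0.4] open 0.0468
 shift [-0.7  6.4 -3.1] twist [-0.0132  0.0114 -0.0008]
```

View pics/w1.png

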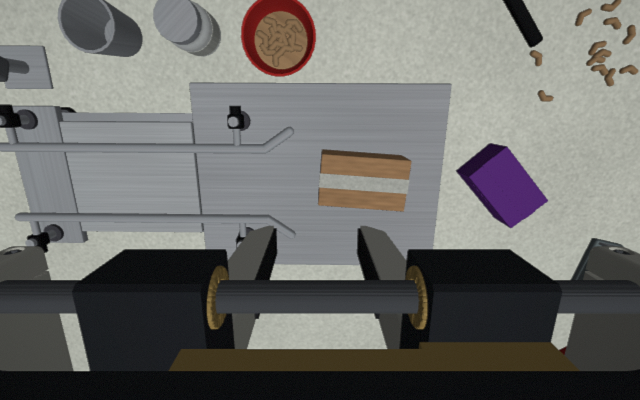

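```bash
cat > fit.py <<'E'
from h import *
def rails(f):
    P,p=cloud(f); z=P[...,2]; x,y=P[...,0],P[...,1]
    out=[]
    for xs in(-1,1):
        # pred rail in rough scale frame
        o=np.array([.519,-.0056]); a=np.radians(-4.0); X=(x-o[0])*np.cos(a)+(y-o[1])*np.sin(a); Y=-(x-o[0])*np.sin(a)+(y-o[1])*np.cos(a)
        m=(abs(X-xs*.048)<.014)&(Y>-.075)&(Y<.24)&(z>.09)&(z<.108)
        q=P[m][:,:2]; 
        l=cv2.fitLine((q*1000).astype(np.float32),cv2.DIST_HUBER,0,.01,.01).ravel(); d=l[:2]*np.sign(l[1])
        out.append((d,l[2:])); print('rail',xs,m.sum(),'yaw',np.degrees(np.arctan2(-d[0],d[1])).round(2),'x at y=-80mm,100mm',[(l[2]+d[0]/d[1]*(yy-l[3])).round(1) for yy in(-80,100)],'z',P[m][:,2].max().round(3))
def carton(f,lim):
    P,p=cloud(f); z=P[...,2]; x,y=P[...,0],P[...,1]
    m=(z>.110)&(z<.126)&(x>lim[0])&(x<lim[1])&(y>lim[2])&(y<lim[3])
    m=cv2.morphologyEx(m.astype(np.uint8),cv2.MORPH_OPEN,np.ones((3,3)))
    q=(P[m>0][:,:2]*1000).astype(np.float32); r=cv2.minAreaRect(q); print('carton',m.sum(),r,P[m>0][:,2].mean(),cv2.boxPoints(r).round(1).tolist())
E
python3 - <<'E'
from fit import *
rails('w1'); rails('side0'); carton('w1',(.42,.6,-.3,-.12))
for n,u,v in [('A +130,20',191,84),('B +130,-320',450,84),('C -130,-320',434,263),('D -130,20',205,264)]: print(n,(world('w1',u,v,.07)*1000).round(1))
for n,u,v in [('c1',321,151),('c2',411,160),('c3',405,211),('c4',319,206)]: print(n,(world('w1',u,v,.118)*1000).round(1))
for n,v0 in(('ru',148.5),('rl',217)): print(n,[(world('w1',u,v0,.1)*1000).round(1) for u in(60,250)])
E
```

```text
rail -1 2110 yaw -4.21 x at y=-80mm,100mm [np.float32(468.5), np.float32(481.8)] z 0.101
rail 1 2333 yaw -4.31 x at y=-80mm,100mm [np.float32(563.6), np.float32(577.2)] z 0.101
rail -1 765 yaw -4.49 x at y=-80mm,100mm [np.float32(463.7), np.float32(477.9)] z 0.103
rail 1 732 yaw -4.43 x at y=-80mm,100mm [np.float32(559.8), np.float32(573.8)] z 0.103
carton 4622 ((513.0611572265625, -218.25674438476562), (110.92066192626953, 66.37420654296875), 82.0962142944336) 0.1169109174528477 [[472.6000061035156, -268.6000061035156], [538.2999877929688, -277.79998779296875], [553.5999755859375, -167.89999389648438], [487.79998779296875, -158.8000030517578]]
A +130,20 [648.   -6.1  70. ]
B +130,-320 [ 624.3 -338.3   70. ]
C -130,-320 [ 371.5 -325.8   70. ]
D -130,20 [391.7  18.8  70. ]
c1 [ 556.4 -168.4  118. ]
c2 [ 538.1 -276.3  118. ]
c3 [ 473.4 -269.5  118. ]
c4 [ 487.2 -161.2  118. ]
ru [array([580. , 163.4, 100. ]), array([563.4, -78.9, 100. ])]
rl [array([489.2, 190.7, 100. ]), array([472.3, -67.1, 100. ])]
```

```bash
python3 -c "
from h import *
goto(.5675,-.2227,.085,-4.3)"
```

```text
t 2.15 tcp [ 0.5311 -0.1636  0.3269] yaw -4.05 q6 1.25 F [ 0.  -0.   0.9] open 0.0462
 shift [ 43.3  59.6 240.7] twist [-0.0132  0.0114  0.0043]
```

```bash
python3 -m pendant '[{"translation":[22,30,20],"twist":[-0.013,0.011,0.004],"grip":0},{"translation":[22,30,20],"twist":[0,0,0],"grip":0},{"translation":[0,0,35],"twist":[0,0,0],"grip":0},{"translation":[0,0,35],"twist":[0,0,0],"grip":0},{"translation":[0,0,35],"twist":[0,0,0],"grip":0},{"translation":[0,0,35],"twist":[0,0,0],"grip":0},{"translation":[0,0,20],"twist":[0,0,0],"grip":0},{"translation":[0,0,10],"twist":[0,0,0],"grip":0},{"translation":[0,0,0],"twist":[0,0,0],"grip":0},{"translation":[0,0,0],"twist":[0,0,0],"grip":0}]'
python3 -c "
from h import *
goto(.5675,-.2227,.085,-4.3);goto(.546,-.221,.085,-4.3)"
```

```text
t: 3.15
tool_pos: [0.5744, -0.2304, 0.1119]
orientation: [3.137, -0.113, 0.009]
force: [-0.2, 1.7, 1.3]
opening: 0.0464
t 3.15 tcp [ 0.5744 -0.2304  0.1119] yaw -4.14 q6 1.18 F [-0.2  1.7  1.3] open 0.0464
 shift [-7.6 -7.3 26.8] twist [ 0.0024 -0.0061  0.0028]
t 3.15 tcp [ 0.5744 -0.2304  0.1119] yaw -4.14 q6 1.18 F [-0.2  1.7  1.3] open 0.0464
 shift [-29.2  -7.4  26.7] twist [ 0.0024 -0.0061  0.0028]
```

```bash
python3 -m pendant '[{"translation":[0,-7,15],"twist":[0,-0.006,0.003],"grip":0},{"translation":[0,0,11],"twist":[0,0,0],"grip":0},{"translation":[0,0,0],"twist":[0,0,0],"grip":0},{"translation":[-3,0,0],"twist":[0,0,0],"grip":0},{"translation":[-3,0,0],"twist":[0,0,0],"grip":0},{"translation":[-3,0,0],"twist":[0,0,0],"grip":0},{"translation":[-3,0,0],"twist":[0,0,0],"grip":0},{"translation":[-3,0,0],"twist":[0,0,0],"grip":0},{"translation":[0,0,0],"twist":[0,0,0],"grip":0},{"translation":[0,0,0],"twist":[0,0,0],"grip":0}]'
python3 -c "
from h import *
goto(.546,-.221,.085,-4.3); snap('wrist','w2')"
```

```text
t: 4.15
tool_pos: [0.562, -0.2233, 0.0897]
orientation: [3.133, -0.118, 0.012]
force: [-0.1, -0.5, -0.4]
opening: 0.0463
t 4.15 tcp [ 0.562  -0.2233  0.0897] yaw -4.31 q6 1.19 F [-0.1 -0.5 -0.4] open 0.0463
 shift [-16.2  -1.1   4.6] twist [ 0.0058 -0.0081 -0.0003]
```

View pics/w2.png

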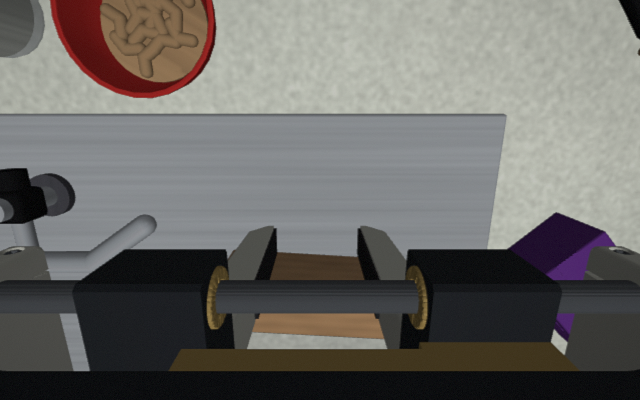

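```bash
python3 -m pendant '[{"translation":[-2,0,2],"twist":[0,0,0],"grip":0},{"translation":[-2,0,2],"twist":[0,0,0],"grip":0},{"translation":[-2,0,0],"twist":[0,0,0],"grip":0},{"translation":[-2,0,0],"twist":[0,0,0],"grip":0},{"translation":[-2,0,0],"twist":[0,0,0],"grip":0},{"translation":[-2,0,0],"twist":[0,0,0],"grip":0},{"translation":[-2,0,0],"twist":[0,0,0],"grip":0},{"translation":[0,0,0],"twist":[0,0,0],"grip":0},{"translation":[0,0,0],"twist":[0,0,0],"grip":0},{"translation":[0,0,0],"twist":[0,0,0],"grip":0}]'
python3 - <<'E'
from fit import *
goto(.546,-.221,.085,-4.3); snap('side','s2'); carton('s2',(.42,.6,-.3,-.12)); carton('side0',(.42,.6,-.3,-.12))
P,p=cloud('s2')
cv2.imwrite('pics/c2.png',cv2.resize(p[120:220,300:440,::-1],None,fx=5,fy=5,interpolation=cv2.INTER_CUBIC))
E
```

```text
t: 5.2
tool_pos: [0.5478, -0.2219, 0.0854]
orientation: [3.133, -0.118, 0.015]
force: [1.8, -0.6, -0.0]
opening: 0.0462
t 5.2 tcp [ 0.5478 -0.2219  0.0854] yaw -4.3 q6 1.18 F [ 1.8 -0.6 -0. ] open 0.0462
 shift [-1.8 -0.8  0.4] twist [ 0.0055 -0.0096 -0.    ]
carton 622 ((503.059326171875, -219.30728149414062), (115.08055877685547, 65.65995025634766), 85.3113784790039) 0.11768550848908615 [[465.6000061035156, -274.0], [531.0999755859375, -279.29998779296875], [540.5, -164.60000610351562], [475.0, -159.3000030517578]]
carton 828 ((510.3192138671875, -217.3754425048828), (114.45278930664062, 66.4130859375), 81.87720489501953) 0.11774080890232398 [[469.3999938964844, -269.29998779296875], [535.0999755859375, -278.70001220703125], [551.2999877929688, -165.39999389648438], [485.5, -156.0]]
```

View pics/c2.png

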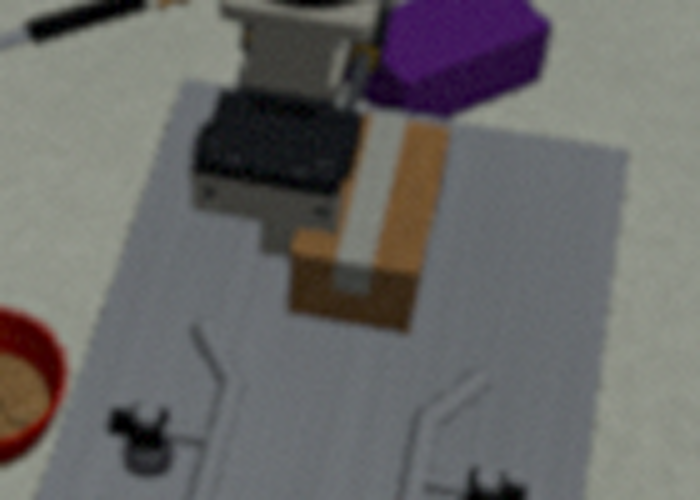

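```bash
python3 -m pendant '[{"translation":[-1.5,0,0],"twist":[0,0,0],"grip":0},{"translation":[-1.5,0,0],"twist":[0,0,0],"grip":0},{"translation":[0,0,0],"twist":[0,0,0],"grip":0},{"translation":[0,0,0],"twist":[0,0,0],"grip":0},{"translation":[6,0,0],"twist":[0,0,0],"grip":0},{"translation":[10,0,0],"twist":[0,0,0],"grip":0},{"translation":[10,0,-20],"twist":[0,0,0],"grip":0},{"translation":[0,0,-50],"twist":[0,0,0],"grip":-0.3},{"translation":[0,0,-50],"twist":[0,0,0],"grip":-0.3},{"translation":[0,0,-50],"twist":[0,0,0],"grip":-0.3}]'
python3 -m pendant '[{"translation":[-20,0,-50],"twist":[0,0,0],"grip":-0.4},{"translation":[-20,-40,-30],"twist":[0,0,0],"grip":-0.4},{"translation":[0,-20,0],"twist":[0,0,0],"grip":-0.4},{"translation":[0,0,0],"twist":[0,0,0],"grip":-0.4},{"translation":[0,0,0],"twist":[0,0,0],"grip":-0.4},{"translation":[0,0,0],"twist":[0,0,0],"grip":-0.4},{"translation":[0,0,0],"twist":[0,0,0],"grip":-0.4},{"translation":[0,0,0],"twist":[0,0,0],"grip":-0.4},{"translation":[0,0,0],"twist":[0,0,0],"grip":-0.4},{"translation":[0,0,0],"twist":[0,0,0],"grip":-0.4}]'
python3 - <<'E'
from fit import *
snap('wrist','w3'); snap('side','s3'); L=(.42,.6,-.3,-.12)
for f in('w3','s3'): rails(f); carton(f,L)
goto(.5,-.3,.2,86)
E
```

```text
t: 6.25
tool_pos: [0.5671, -0.2204, 0.2487]
orientation: [-3.137, 0.118, 0.016]
force: [0.7, -0.8, -0.3]
opening: 0.0334
t: 7.25
tool_pos: [0.5397, -0.1645, 0.3328]
orientation: [3.136, -0.123, -0.002]
force: [0.3, -0.6, 0.1]
opening: 0.0278
rail -1 2104 yaw -4.27 x at y=-80mm,100mm [np.float32(468.4), np.float32(481.8)] z 0.101
rail 1 2311 yaw -4.46 x at y=-80mm,100mm [np.float32(563.5), np.float32(577.5)] z 0.101
carton 4351 ((503.4916076660156, -220.09011840820312), (110.63262939453125, 66.04064178466797), 85.60538482666016) 0.11684520433462281 [[466.29998779296875, -272.70001220703125], [532.2000122070312, -277.79998779296875], [540.7000122070312, -167.5], [474.79998779296875, -162.39999389648438]]
rail -1 765 yaw -4.48 x at y=-80mm,100mm [np.float32(463.8), np.float32(477.8)] z 0.103
rail 1 736 yaw -4.34 x at y=-80mm,100mm [np.float32(560.1), np.float32(573.8)] z 0.103
carton 811 ((500.6997375488281, -219.27182006835938), (113.29541778564453, 66.4490966796875), 85.54668426513672) 0.11780218674075346 [[463.20001220703125, -273.20001220703125], [529.4000244140625, -278.29998779296875], [538.2000122070312, -165.39999389648438], [472.0, -160.1999969482422]]
t 7.35 tcp [ 0.5397 -0.1644  0.333 ] yaw -4.48 q6 1.26 F [-0.6  0.5  0.5] open 0.0283
 shift [-28.9 137.8 133.4] twist [ 0.002   0.0031 -1.5792]
```

```bash
python3 -m pendant '[{"translation":[-5,40,0],"twist":[0,0,0],"grip":-0.4},{"translation":[-10,40,0],"twist":[0,0,0],"grip":-0.4},{"translation":[-10,40,0],"twist":[0,0,-0.14],"grip":-0.4},{"translation":[0,0,10],"twist":[0,0,-0.14],"grip":-0.4},{"translation":[0,0,10],"twist":[0,0,-0.14],"grip":-0.4},{"translation":[0,0,10],"twist":[0,0,-0.14],"grip":-0.4},{"translation":[0,0,10],"twist":[0,0,-0.14],"grip":-0.4},{"translation":[0,0,10],"twist":[0,0,-0.14],"grip":-0.4},{"translation":[0,0,10],"twist":[0,0,-0.14],"grip":-0.4},{"translation":[0,0,10],"twist":[0,0,-0.14],"grip":-0.4}]'
python3 -c "
from h import *
goto(.4995,-.303,.083,85.6)"
```

```text
t: 8.35
tool_pos: [0.5047, -0.2882, 0.2631]
orientation: [2.686, 1.617, -0.0]
force: [-0.0, 0.2, -0.1]
opening: 0.0278
t 8.35 tcp [ 0.5047 -0.2882  0.2631] yaw 62.09 q6 -0.12 F [-0.   0.2 -0.1] open 0.0278
 shift [-14.9   1.3 180.1] twist [ 0.0046  0.0046 -0.4102]
```

```bash
python3 -m pendant '[{"translation":[-15,2,10],"twist":[0.005,0.005,-0.14],"grip":-0.4},{"translation":[0,0,10],"twist":[0,0,-0.14],"grip":-0.4},{"translation":[0,0,10],"twist":[0,0,-0.1],"grip":-0.4},{"translation":[0,0,10],"twist":[0,0,0],"grip":-0.4},{"translation":[0,0,10],"twist":[0,0,0],"grip":-0.4},{"translation":[0,0,20],"twist":[0,0,0],"grip":-0.4},{"translation":[0,0,20],"twist":[0,0,0],"grip":-0.4},{"translation":[0,0,10],"twist":[0,0,0],"grip":-0.4},{"translation":[0,0,0],"twist":[0,0,0],"grip":-0.4},{"translation":[0,0,0],"twist":[0,0,0],"grip":-0.4}]'
python3 -c "
from h import *
goto(.4995,-.303,.083,85.6)"
```

```text
t: 9.35
tool_pos: [0.4992, -0.3022, 0.1576]
orientation: [-2.33, -2.106, -0.002]
force: [-0.5, -0.9, -0.4]
opening: 0.0279
t 9.35 tcp [ 0.4992 -0.3022  0.1576] yaw 84.21 q6 -0.53 F [-0.5 -0.9 -0.4] open 0.0279
 shift [-0.9  0.4 74.6] twist [ 0.0001 -0.0016 -0.0242]
```

```bash
python3 -m pendant '[{"translation":[-1,0,20],"twist":[0,0,-0.024],"grip":-0.4},{"translation":[0,0,20],"twist":[0,0,0],"grip":-0.4},{"translation":[0,0,15],"twist":[0,0,0],"grip":-0.4},{"translation":[0,0,10],"twist":[0,0,0],"grip":-0.4},{"translation":[0,0,9],"twist":[0,0,0],"grip":-0.4},{"translation":[0,0,0],"twist":[0,0,0],"grip":-0.4},{"translation":[0,0,0],"twist":[0,0,0],"grip":-0.4},{"translation":[2,0,0],"twist":[0,0,0],"grip":-0.4},{"translation":[2,0,0],"twist":[0,0,0],"grip":-0.4},{"translation":[2,0,0],"twist":[0,0,0],"grip":-0.4}]'
python3 - <<'E'
from fit import *
goto(.5001,-.29,.083,85.6); snap('side','s4'); p=load('s4')['p']
cv2.imwrite('pics/c4.png',cv2.resize(p[90:250,290:450,::-1],None,fx=3.7,fy=3.7,interpolation=cv2.INTER_CUBIC))
E
```

```text
t: 10.35
tool_pos: [0.5048, -0.3004, 0.0898]
orientation: [2.299, 2.124, 0.006]
force: [0.8, 0.7, 0.2]
opening: 0.0278
t 10.35 tcp [ 0.5048 -0.3004  0.0898] yaw 85.47 q6 -0.55 F [0.8 0.7 0.2] open 0.0278
 shift [10.  -5.6  6.6] twist [ 0.0114  0.0054 -0.0023]
```

View pics/c4.png

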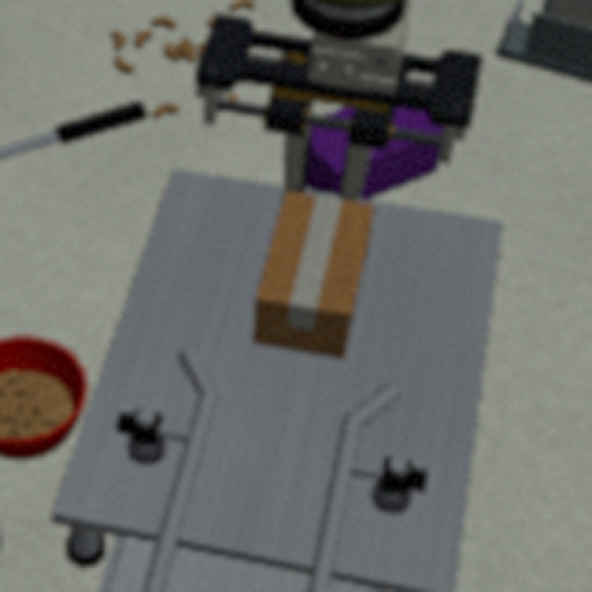

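```bash
python3 -m pendant '[{"translation":[0,-3,3],"twist":[0,0,0],"grip":-0.4},{"translation":[0,-3,2],"twist":[0,0,0],"grip":-0.4},{"translation":[0,0,0],"twist":[0,0,0],"grip":-0.4},{"translation":[3,0,0],"twist":[0,0,0],"grip":-0.4},{"translation":[3,0,0],"twist":[0,0,0],"grip":-0.4},{"translation":[3,0,0],"twist":[0,0,0],"grip":-0.4},{"translation":[3,0,0],"twist":[0,0,0],"grip":-0.4},{"translation":[3,0,0],"twist":[0,0,0],"grip":-0.4},{"translation":[3,0,0],"twist":[0,0,0],"grip":-0.4},{"translation":[0,0,0],"twist":[0,0,0],"grip":-0.4}]'
cat > chk.py <<'E'
from fit import *; import sys
s=robot.read_state(); p=s['tool_pos']*1000
Y=(p[1]+10)/.997; print('lateral TCP off axis',(p[0]-(516.5+.0765*(p[1]+80))).round(1),'lane y',Y.round(1))
goto(p[0]/1e3,p[1]/1e3,.084,85.6)
f='k%d'%int(s['t']*100); snap('side',f); y=p[1]/1e3; carton(f,(.44,.62,y+.012,y+.15))
P,_=cloud(f)
E
python3 chk.py
```

```text
t: 11.4
tool_pos: [0.5001, -0.28, 0.0846]
orientation: [2.298, 2.124, 0.006]
force: [-0.3, -0.5, 0.8]
opening: 0.0279
lateral TCP off axis -1.1 lane y -270.8
t 11.4 tcp [ 0.5001 -0.28    0.0846] yaw 85.49 q6 -0.52 F [-0.3 -0.5  0.8] open 0.0279
 shift [ 0.  -0.   0.6] twist [ 0.012   0.006  -0.0018]
carton 794 ((501.2900695800781, -214.12950134277344), (111.4039535522461, 66.36036682128906), 85.84175872802734) 0.11791207859933281 [[464.20001220703125, -267.29998779296875], [530.2999877929688, -272.1000061035156], [538.4000244140625, -161.0], [472.20001220703125, -156.1999969482422]]
```

```bash
echo "
r=cv2.minAreaRect((P[(P[...,2]>.108)&(P[...,2]<.126)&(P[...,0]>.44)&(P[...,0]<.62)&(P[...,1]>y+.012)&(P[...,1]<y+.15)][:,:2]*1000).astype(np.float32)); print('carton off axis (side cam)',round(r[0][0]-(511.95+.077*(r[0][1]+80)),1))" >> chk.py
python3 -m pendant '[{"translation":[3,0,0],"twist":[0,0,0],"grip":-0.4},{"translation":[4,0,0],"twist":[0,0,0],"grip":-0.4},{"translation":[4,0,0],"twist":[0,0,0],"grip":-0.4},{"translation":[4,0,0],"twist":[0,0,0],"grip":-0.4},{"translation":[4,0,0],"twist":[0,0,0],"grip":-0.4},{"translation":[4,0,0],"twist":[0,0,0],"grip":-0.4},{"translation":[4,0,0],"twist":[0,0,0],"grip":-0.4},{"translation":[4,0,0],"twist":[0,0,0],"grip":-0.4},{"translation":[3,0,0],"twist":[0,0,0],"grip":-0.4},{"translation":[0,0,0],"twist":[0,0,0],"grip":-0.4}]'
python3 chk.py
```

```text
t: 12.45
tool_pos: [0.5031, -0.2438, 0.0847]
orientation: [2.297, 2.123, 0.005]
force: [0.4, -1.2, 0.8]
opening: 0.0277
lateral TCP off axis -0.8 lane y -234.5
t 12.45 tcp [ 0.5031 -0.2438  0.0847] yaw 85.48 q6 -0.46 F [ 0.4 -1.2  0.8] open 0.0277
 shift [ 0.  -0.   0.7] twist [ 0.0126  0.007  -0.002 ]
carton 854 ((504.2217102050781, -178.1690216064453), (110.91572570800781, 65.94949340820312), 85.40585327148438) 0.11780098807371288 [[466.8999938964844, -230.8000030517578], [532.5999755859375, -236.10000610351562], [541.5, -125.5], [475.79998779296875, -120.19999694824219]]
carton off axis (side cam) -0.4
```

```bash
python3 -m pendant '[{"translation":[4,0,0],"twist":[0,0,0],"grip":-0.4},{"translation":[5,0,0],"twist":[0,0,0],"grip":-0.4},{"translation":[5,0,0],"twist":[0,0,0],"grip":-0.4},{"translation":[5,0,0],"twist":[0,0,0],"grip":-0.4},{"translation":[5,0,0],"twist":[0,0,0],"grip":-0.4},{"translation":[5,0,0],"twist":[0,0,0],"grip":-0.4},{"translation":[5,0,0],"twist":[0,0,0],"grip":-0.4},{"translation":[5,0,0],"twist":[0,0,0],"grip":-0.4},{"translation":[4,0,0],"twist":[0,0,0],"grip":-0.4},{"translation":[2,0,0],"twist":[0,0,0],"grip":-0.4}]'
python3 chk.py
```

```text
t: 13.5
tool_pos: [0.5071, -0.1956, 0.0847]
orientation: [2.297, 2.122, 0.005]
force: [-0.4, -3.1, 0.4]
opening: 0.0277
lateral TCP off axis -0.5 lane y -186.2
t 13.5 tcp [ 0.5071 -0.1956  0.0847] yaw 85.46 q6 -0.38 F [-0.4 -3.1  0.4] open 0.0277
 shift [ 0.  -0.   0.7] twist [ 0.0132  0.0077 -0.0024]
carton 930 ((508.0611267089844, -129.8173065185547), (110.05875396728516, 66.08135223388672), 85.61233520507812) 0.11773175602631972 [[470.8999938964844, -182.1999969482422], [536.7999877929688, -187.1999969482422], [545.2000122070312, -77.5], [479.29998779296875, -72.4000015258789]]
carton off axis (side cam) 26.1
```

```bash
python3 -m pendant '[{"translation":[4,0,0],"twist":[0.006,0.004,-0.002],"grip":-0.4},{"translation":[5,0,0],"twist":[0,0,0],"grip":-0.4},{"translation":[5,0,0],"twist":[0,0,0],"grip":-0.4},{"translation":[5,0,0],"twist":[0,0,0],"grip":-0.4},{"translation":[5,0,0],"twist":[0,0,0],"grip":-0.4},{"translation":[5,0,0],"twist":[0,0,0],"grip":-0.4},{"translation":[5,0,0],"twist":[0,0,0],"grip":-0.4},{"translation":[5,0,0],"twist":[0,0,0],"grip":-0.4},{"translation":[4,0,0],"twist":[0,0,0],"grip":-0.4},{"translation":[2,0,0],"twist":[0,0,0],"grip":-0.4}]'
python3 chk.py
```

```text
t: 14.55
tool_pos: [0.5109, -0.1469, 0.0846]
orientation: [2.3, 2.129, 0.003]
force: [-0.9, -2.0, 1.5]
opening: 0.0273
lateral TCP off axis -0.4 lane y -137.4
t 14.55 tcp [ 0.5109 -0.1469  0.0846] yaw 85.58 q6 -0.3 F [-0.9 -2.   1.5] open 0.0273
 shift [ 0.  -0.   0.6] twist [ 0.0068  0.0036 -0.0003]
carton 1019 ((512.4530639648438, -81.7930908203125), (109.97504425048828, 66.13162231445312), 85.44539642333984) 0.11774105778542095 [[475.1000061035156, -134.0], [541.0, -139.1999969482422], [549.7999877929688, -29.600000381469727], [483.8999938964844, -24.399999618530273]]
carton off axis (side cam) 27.8
```

```bash
python3 -m pendant '[{"translation":[4,0,0],"twist":[0,0,0],"grip":-0.4},{"translation":[5,0,0],"twist":[0,0,0],"grip":-0.4},{"translation":[5,0,0],"twist":[0,0,0],"grip":-0.4},{"translation":[5,0,0],"twist":[0,0,0],"grip":-0.4},{"translation":[5,0,0],"twist":[0,0,0],"grip":-0.4},{"translation":[5,0,0],"twist":[0,0,0],"grip":-0.4},{"translation":[5,0,0],"twist":[0,0,0],"grip":-0.4},{"translation":[5,0,0],"twist":[0,0,0],"grip":-0.4},{"translation":[4,0,0],"twist":[0,0,0],"grip":-0.4},{"translation":[2,0,0],"twist":[0,0,0],"grip":-0.4}]'
python3 chk.py
python3 -c "
from h import *
import glob
p=load('k1455')['p'];cv2.imwrite('pics/c5.png',cv2.resize(robot.read_camera('side')[0][130:290,270:440,::-1],None,fx=3.7,fy=3.7,interpolation=cv2.INTER_CUBIC))"
```

```text
t: 15.6
tool_pos: [0.5147, -0.0983, 0.0846]
orientation: [2.3, 2.129, 0.003]
force: [0.2, -2.3, 1.0]
opening: 0.0282
lateral TCP off axis -0.4 lane y -88.5
t 15.6 tcp [ 0.5147 -0.0983  0.0846] yaw 85.57 q6 -0.21 F [ 0.2 -2.3  1. ] open 0.0282
 shift [ 0.  -0.   0.6] twist [ 0.0069  0.0037 -0.0006]
carton 1115 ((516.188720703125, -32.76876449584961), (110.8985366821289, 65.86605072021484), 85.39057159423828) 0.11779410509114843 [[478.8999938964844, -85.4000015258789], [544.5999755859375, -90.69999694824219], [553.5, 19.899999618530273], [487.79998779296875, 25.100000381469727]]
carton off axis (side cam) 25.1
```

View pics/c5.png

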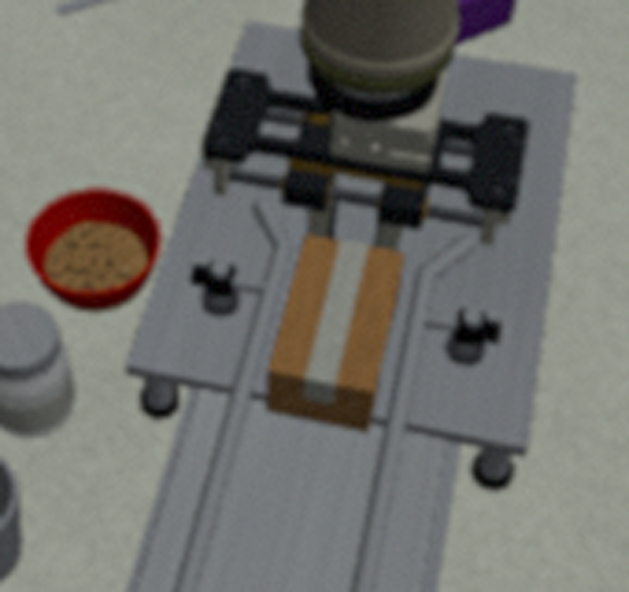

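```bash
python3 -m pendant '[{"translation":[4,0,0],"twist":[0,0,0],"grip":-0.4},{"translation":[4,0,0],"twist":[0,0,0],"grip":-0.4},{"translation":[4,0,0],"twist":[0,0,0],"grip":-0.4},{"translation":[4,0,0],"twist":[0,0,0],"grip":-0.4},{"translation":[4,0,0],"twist":[0,0,0],"grip":-0.4},{"translation":[4,0,0],"twist":[0,0,0],"grip":-0.4},{"translation":[4,0,0],"twist":[0,0,0],"grip":-0.4},{"translation":[4,0,0],"twist":[0,0,0],"grip":-0.4},{"translation":[4,0,0],"twist":[0,0,0],"grip":-0.4},{"translation":[4,0,0],"twist":[0,0,0],"grip":-0.4}]'
python3 chk.py
```

```text
t: 16.7
tool_pos: [0.5181, -0.0559, 0.0846]
orientation: [2.301, 2.127, 0.003]
force: [-0.3, -2.0, 1.6]
opening: 0.028
lateral TCP off axis -0.2 lane y -46.0
t 16.7 tcp [ 0.5181 -0.0559  0.0846] yaw 85.52 q6 -0.12 F [-0.3 -2.   1.6] open 0.028
 shift [ 0.  -0.   0.6] twist [ 0.0071  0.0041 -0.0014]
carton 1212 ((519.8038330078125, 9.41769790649414), (109.93875122070312, 66.12256622314453), 85.80562591552734) 0.11771305880148034 [[482.79998779296875, -43.0], [548.7999877929688, -47.79999923706055], [556.7999877929688, 61.79999923706055], [490.8999938964844, 66.69999694824219]]
carton off axis (side cam) 1.0
```

```bash
python3 -m pendant '[{"translation":[4,-0.1,0],"twist":[0,0,0],"grip":-0.4},{"translation":[4,-0.1,0],"twist":[0,0,0],"grip":-0.4},{"translation":[4,-0.1,0],"twist":[0,0,0],"grip":-0.4},{"translation":[4,-0.1,0],"twist":[0,0,0],"grip":-0.4},{"translation":[4,-0.1,0],"twist":[0,0,0],"grip":-0.4},{"translation":[4,-0.1,0],"twist":[0,0,0],"grip":-0.4},{"translation":[4,-0.1,0],"twist":[0,0,0],"grip":-0.4},{"translation":[4,-0.1,0],"twist":[0,0,0],"grip":-0.4},{"translation":[4,-0.1,0],"twist":[0,0,0],"grip":-0.4},{"translation":[4,-0.1,0],"twist":[0,0,0],"grip":-0.4}]'
python3 chk.py
```

```text
t: 17.75
tool_pos: [0.5201, -0.0119, 0.0841]
orientation: [2.301, 2.128, 0.003]
force: [0.6, -2.9, 1.7]
opening: 0.0279
lateral TCP off axis -1.6 lane y -1.9
t 17.75 tcp [ 0.5201 -0.0119  0.0841] yaw 85.52 q6 -0.04 F [ 0.6 -2.9  1.7] open 0.0279
 shift [ 0.  -0.   0.1] twist [ 0.0064  0.0036 -0.0014]
carton 1353 ((521.9304809570312, 53.25773239135742), (110.04425811767578, 66.04084777832031), 85.4852523803711) 0.11681110526989334 [[484.70001220703125, 1.0], [550.5, -4.199999809265137], [559.2000122070312, 105.5], [493.29998779296875, 110.69999694824219]]
carton off axis (side cam) -0.3
```

```bash
python3 -m pendant '[{"translation":[4,0,0],"twist":[0,0,0],"grip":-0.4},{"translation":[4,0,0],"twist":[0,0,0],"grip":-0.4},{"translation":[4,0,0],"twist":[0,0,0],"grip":-0.4},{"translation":[4,0,0],"twist":[0,0,0],"grip":-0.4},{"translation":[4,0,0],"twist":[0,0,0],"grip":-0.4},{"translation":[4,0,0],"twist":[0,0,0],"grip":-0.4},{"translation":[4,0,0],"twist":[0,0,0],"grip":-0.4},{"translation":[4,0,0],"twist":[0,0,0],"grip":-0.4},{"translation":[4,0,0],"twist":[0,0,0],"grip":-0.4},{"translation":[2,0,0],"twist":[0,0,0],"grip":-0.4}]'
python3 chk.py; python3 -c "
from h import *
snap('side','s6');p=load('s6')['p'];cv2.imwrite('pics/c6.png',cv2.resize(p[200:365,270:440,::-1],None,fx=3.6,fy=3.6,interpolation=cv2.INTER_CUBIC))"
```

```text
t: 18.8
tool_pos: [0.5231, 0.0299, 0.0838]
orientation: [2.302, 2.129, 0.002]
force: [-0.9, -2.9, 1.8]
opening: 0.0278
lateral TCP off axis -1.8 lane y 40.0
t 18.8 tcp [0.5231 0.0299 0.0838] yaw 85.53 q6 0.04 F [-0.9 -2.9  1.8] open 0.0278
 shift [-0.   0.  -0.2] twist [ 0.0058  0.0032 -0.0012]
carton 1448 ((525.0170288085938, 95.11700439453125), (109.30370330810547, 65.97061157226562), 85.4148178100586) 0.11578611503071679 [[487.79998779296875, 43.29999923706055], [553.5, 38.0], [562.2999877929688, 147.0], [496.5, 152.1999969482422]]
carton off axis (side cam) -0.6
```

View pics/c6.png

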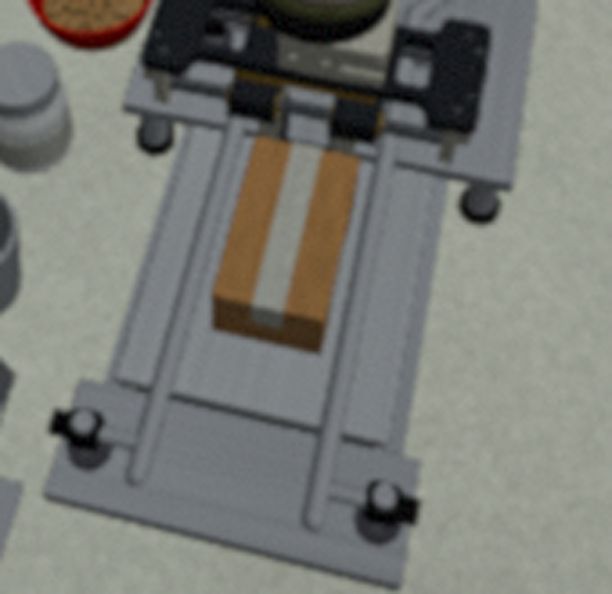

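```bash
python3 -c "
from h import *
a=world('s6',270+268/3.6,200+340/3.6,.068)*1000;b=world('s6',270+250/3.6,200+413/3.6,.067)*1000;print(a,b,a[1]-b[1])"
```

```text
[527.98546877 147.81101061  68.        ] [531.81451963 192.73329146  67.        ] -44.922280851252765
```

```bash
python3 -m pendant '[{"translation":[3,0,0],"twist":[0,0,0],"grip":-0.4},{"translation":[3,0,0],"twist":[0,0,0],"grip":-0.4},{"translation":[2,0,0],"twist":[0,0,0],"grip":-0.4},{"translation":[1,0,0],"twist":[0,0,0],"grip":-0.4},{"translation":[0,0,0],"twist":[0,0,0],"grip":-0.4},{"translation":[-4,0,0],"twist":[0,0,0],"grip":-0.4},{"translation":[-5,0,0],"twist":[0,0,0],"grip":-0.4},{"translation":[-6,0,0],"twist":[0,0,0],"grip":-0.4},{"translation":[-5,0,-5],"twist":[0,0,0],"grip":-0.4},{"translation":[0,0,-10],"twist":[0,0,0],"grip":-0.4}]'
python3 -c "
from h import *
p=robot.read_state()['tool_pos'];goto(516.5/1e3+.0765*(p[1]+.08),p[1],.2,85.6)"
```

```text
t: 19.9
tool_pos: [0.5203, 0.0184, 0.0975]
orientation: [2.304, 2.131, -0.0]
force: [-0.2, 0.4, -0.3]
opening: 0.028
t 19.9 tcp [0.5203 0.0184 0.0975] yaw 85.53 q6 0.02 F [-0.2  0.4 -0.3] open 0.028
 shift [ 1.000e-01  3.900e+00 -1.025e+02] twist [ 0.0018  0.002  -0.0011]
```

```bash
python3 -m pendant '[{"translation":[0,3,-8],"twist":[0,0,0],"grip":-0.4},{"translation":[0,1,-20],"twist":[0,0,0],"grip":-0.4},{"translation":[0,0,-30],"twist":[0,0,0],"grip":-0.4},{"translation":[0,0,-40],"twist":[0,0,0],"grip":-0.4},{"translation":[0,0,-50],"twist":[0,0,0],"grip":-0.4},{"translation":[-40,0,-30],"twist":[0,0,0],"grip":-0.4},{"translation":[-40,0,0],"twist":[0,0,0],"grip":-0.4},{"translation":[-20,0,0],"twist":[0,0,0],"grip":-0.4},{"translation":[0,0,0],"twist":[0,0,0],"grip":-0.4},{"translation":[0,0,0],"twist":[0,0,0],"grip":-0.4}]'
python3 - <<'E'
from fit import *
snap('side','s7'); carton('s7',(.44,.62,.03,.19)); snap('scene','sc7')
a=load('s7')['p'][...,::-1]; b=load('sc7')['p'][...,::-1]
cv2.imwrite('pics/c7.png',np.hstack([cv2.resize(a[130:370,220:440],None,fx=2.0,fy=2.0),cv2.resize(b[140:290,210:440],(345*2-330,480))]))
E
```

```text
t: 20.9
tool_pos: [0.5189, -0.0833, 0.295]
orientation: [2.294, 2.126, 0.012]
force: [-0.3, -0.3, -0.0]
opening: 0.0279
carton 1506 ((525.7880859375, 103.4712142944336), (112.84027099609375, 65.96513366699219), 85.4012451171875) 0.11580792920936404 [[488.3999938964844, 49.900001525878906], [554.0999755859375, 44.599998474121094], [563.2000122070312, 157.10000610351562], [497.3999938964844, 162.39999389648438]]
```

View pics/c7.png

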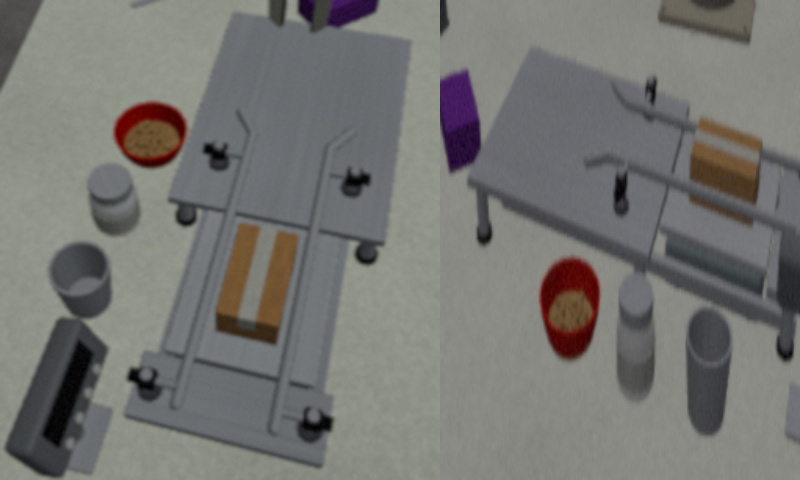

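The carton stands square and centred on the platter, between the rails. The bowl, jar and cup haven't moved, and the arm is clear.

```bash
python3 -c "
from plant import robot
print(robot.close_job())"
```

```text
the job is handed in; nothing more can be done
None
```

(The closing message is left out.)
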